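# Fold the battery flap and tuck it under its lip

## Robot

A 6-joint arm with a two-finger parallel gripper is mounted at the origin on the work surface. World frame = base frame: x ahead of the robot, y to its left, z up, the work surface at z = 0. Lengths are in m, angles in degrees, forces in N, time in s.
With the tool pointing down it reaches from about 0.375 to 0.925 m from the base axis. Payload 5.7 kg.
Tool frame: the origin (TCP) lies between the finger pads; the fingertips stand robot.finger_overhang ahead of it and the grasp point (between the pads) lies 6 mm ahead of it (robot.finger_overhang is the distance from the TCP to the fingertips, in m); z points along the fingers, y is the line along which they close (so a half turn about z gives the same grasp; the last joint's range is limited). The gripper opens to 85 mm and grips with 20 to 120 N. Pads are 22 mm wide; open, the fingers measure 114 mm over their backs; the gripper's body (76 mm by 85 mm) begins 54 mm behind the grasp point. The pads swing forward as they close: fully open they stand 13 mm farther back than shut.
Start: joints at [62.389, 20.558, 86.54, -0, 72.909, -6.595], TCP at [0.215, 0.56, 0.256] pointing down, gripper open.
Joint ranges: [-170.27, 170.27], [-57.76, 135], [12.27, 136.19], [-55.21, 235.2], [11.17, 155.16], [-170.74, 170.74]. Speed limits (degrees/s): [136.94, 136.94, 180, 180, 180, 180].

## Interface

Orientations are given as a 3x3 rotation matrix whose columns are the frame's x, y, z axes.
In Python, from cell import robot gives the robot as it stands.
- The arm moves only by the tool play_rows, never from a script. Its argument "targets" is one flat list of numbers, 7 for each row, row after row: the shift along the tool's x, y, z as a fraction of full scale, then the turn, a rotation vector about the tool's x, y, z as a fraction of full scale, then the opening, from -1 (shut) to 1 (fully open). A call has exactly 10 rows; each row shifts and turns the commanded pose from where the row before left it, along the tool's axes as they then stand; what a row does not reach is not made up. Full scale, the value 1, is 2 cm for a shift and 180 degrees for a turn. A row lasts 1/8 s, in which the tool goes at most 62.5 mm and 10.7 degrees, less where a joint would pass 70% of its speed; a pose out of reach is approached as far as the arm can. A call with a number of a shift or a turn outside -1 to 1 is refused whole. A call with a gripper value outside its range is refused whole. The fingers move at their own pace and stop on an object; "squeeze" is the grip in N (left out, the last holds). Time passes only in rows, so rows that do not move let the fingers close, or fill a call up. It gives the time, the measured TCP pose, the force, the opening and the grip force at its end, in the units of the state.
- robot.observe(): the state, without advancing time (a new reading comes with each control period).
- robot.get_image(name): name is "scene" or "top" or "wrist"; returns a dict with "img" (420x560x3 uint8, red, green, blue), "fx", "fy", "cx", "cy" (pixels), "rvec" (rotation vector, rad) and "tvec" (3), from world to camera coordinates, as OpenCV has them; the wrist camera has in their place "T_tool_cam" (4x4, takes a point from camera to tool coordinates, whose origin is the TCP and whose axes are the flange's). Camera axes: x right, y down, z forward; pixel columns grow to the right and rows downward; lengths in m; the calibration is good to about 2 mm. A picture is of the moment at which its call begins: read the wrist's pose just before it. There is no depth.
- robot.sign_off(): hands the job in; it is judged then, once.
The state is a dict: "time": time; "qpos": joint angles; "joint_vel": joint speeds; "joint_torque": joint torques, N m; "position": TCP position; "ee_rot": TCP orientation; "ft_force": force on the tool from outside, world axes, zero at the start; "torque": the same for the moment, N m; "gripper_width": finger opening in m; "gripper_force": force on a finger pad.
Only numpy, scipy, OpenCV 4.12 (cv2) and the standard library are available. Lean on these libraries where they do the work, as an engineer would, in place of code of your own. Each camera call takes 0.05 s, during which the arm holds its last target. There are 200 camera calls.

## Task

Close the battery bay of the grey control box: with the fingertips fold the standing flap over until it lies flat on the box, keep it down and push it along, away from its hinge (the raised ridge gives hold), until its free edge is tucked fully home beneath the retaining lip, then let go and move clear. Only press and push, gently: do not lift anything, do not shove the box along the table, and leave the other things where they are.

Things in the scene. Friction and masses are not known exactly. Their poses are not given: they have to be found in the camera images.
- box: grey control box, loose on the table on rubber feet, about 1.2 kg, 160 (its x) x 110 (its y) x 50 high to its flat top deck. Origin at the centre of its underside, z up, +x from the flap's hinge towards the retaining lip. The top has an open bay with a black battery in it (top of the battery 32 high). Nothing on the box rises above the deck but the flap and the lip.
- flap (a joint): angle of the flap about its hinge, rad: 0 lies flat on the deck, 1.57 upright, more leans back away from the lip (at most 1.9); it starts between 1.0 and 1.7. The flap is a grey plate 90 wide and 3 thick whose free edge lies 100 from the hinge axis. A weak spring (about 0.08 N m when flat) and stiff-ish hinge: let go while flat but not tucked, it springs up to about 0.7.
- flap_slide (a joint): how far the whole flap, with its hinge, is pushed along the box's +x towards the lip, m: 0 fully back (the start), 0.016 fully tucked at the stop. Needs about 3 N to slide, up to about 10 N while pressed down, and stays where it is left. Pushed before the flap lies flat, the edge runs against the lip: then draw it back.
- flap_hinge (a point): the middle of the flap's hinge axis, which runs along the box's y; 51.5 above the table; at box x = -56 when slide is 0. Its z axis is normal to the flap's outer face (up when flat) and its x axis points from the hinge to the free edge.
- ridge (a point): middle of the top of the ridge on the flap's outer face: a straight bar across the flap, 60 long (box y), 6 thick, standing 8 above the face. Its middle is 81 from the hinge axis, so its hinge-side face is 78 from the axis; the face between hinge and ridge is bare. With the flap flat the outer face is 53 and the ridge top 61 above the table.
- flap_edge (a point): middle of the flap's free edge, at its outer face, 100 from the hinge axis
- lip (a point): middle of the front of the retaining lip, a grey bar across the far end of the deck, 108 long in box y, box x 47 to 69, top 60 above the table; its underside is 55 above the table (5 above the deck) with a slightly upturned nose. The flap's edge, at box x = 44 when flat and fully back, goes 13 beneath it.
- camera: bystander: lime-green printed camera on a small red tripod, about 120 x 60 x 190 high, origin at the centre of its underside
- bust: bystander: brown printed bust on a 65 x 100 plate, 90 high, origin under its centre
- lens: bystander: black lens barrel standing upright near the box's left (+y) side, diameter 62, 58 high, origin under its centre
- battery: bystander: loose black spare battery, 68 x 62 x 24 high, near the box's right (-y) side, origin under its centre
- driver: bystander: screwdriver lying flat, 160 long, origin at its underside
- tape: bystander: white ring of tape lying flat, diameter 90, 20 high
- jar: bystander: small clear jar, diameter 48, 50 high
Things that resemble listed ones, but are neither listed nor needed, are in the scene too. Leave any red look-alike of the box alone.

How it is judged (in metres and radians):
On the way:
1. the flap is folded flat onto the deck, not yet tucked (value of joint flap below 0.06 rad and value of joint flap_slide below 0.011 m), for 0.02 s.
At the end, for the whole second after the job is handed in: the flap lies flat (under 0.06 rad) with its edge at least 8 mm beneath the lip (slide above 12 of 16 mm), by itself, at rest; the box stands on the table within 40 mm of its start, the bystanders within 30 mm of theirs (value of joint flap below 0.06 rad and value of joint flap_slide above 0.012 m and distance of box from where it was at the start of the episode below 0.04 m and angle between box's own z axis and vertical below 0.05 rad and linear speed of box below 0.01 m/s and velocity of joint flap below 0.05 rad/s and distance of each of camera, bust, lens, battery, driver, tape, jar from where it was at the start of the episode below 0.03 m); the robot touches nothing.
It fails at once if the box is lifted or tipped (height (world z) of box above 0.01 m or angle between box's own z axis and vertical above 0.12 rad).
It fails at once if the box is shoved more than 40 mm (distance of box from where it was at the start of the episode above 0.04 m).
It fails at once if the flap is pressed hard (over 60 N) (contact force between the fingers and flap above 60 N).
It fails at once if a bystander is lifted or moved (distance of any of camera, bust, lens, battery, driver, tape, jar from where it was at the start of the episode above 0.03 m).
It also fails if it takes over 35 s, if anything falls off the work surface, if the arm or the gripper's body presses on something with over 40 N, if the wrist force passes 120 N, or if a joint passes its speed limit or range.

## Working session

There is one attempt and no reset: what is moved stays moved. The work goes in short steps, Python scripts to look and compute and a tool call to move; the robot and the scene stay as the last step left them, time stands still between calls to the robot, and variables do not carry over. Pictures are saved under pics/ and viewed, at most 10 in all, crops included, and the job is handed in when it is done.

Besides the shell and the picture viewer there is one more tool, called after "Emit:" in YAML: its name, and indented under it one key for each argument. play_rows: Moves the arm, as the interface text tells. Its arguments: {"type":"object","properties":{"targets":{"type":"array","items":{"type":"number","minimum":-1,"maximum":1}},"squeeze":{"type":"number"}},"required":["targets"]}

```bash
mkdir -p pics
cat > h.py <<'E'
import numpy as np, cv2
from cell import robot
def snap(n,f):
    s=robot.observe(); d=robot.get_image(n); cv2.imwrite(f'pics/{f}.png',d['img'][:,:,::-1]); return s,d
E
python3 - <<'E'
from h import *
import pickle
for n in ('scene','top'):
    s,d=snap(n,n); pickle.dump(d,open(n+'.pkl','wb'))
print(s['position'],s['ee_rot'],robot.finger_overhang,s['time'],s['gripper_width'])
E
```

```text
[0.21490308 0.55949793 0.25546598] [[-9.33478320e-01  3.58632863e-01 -8.34433766e-04]
 [ 3.58633785e-01  9.33476882e-01 -1.64888613e-03]
 [ 1.87579876e-04 -1.83845560e-03 -9.99998292e-01]] 0.025 0.05 0.08566589396828912
```

View pics/scene.png

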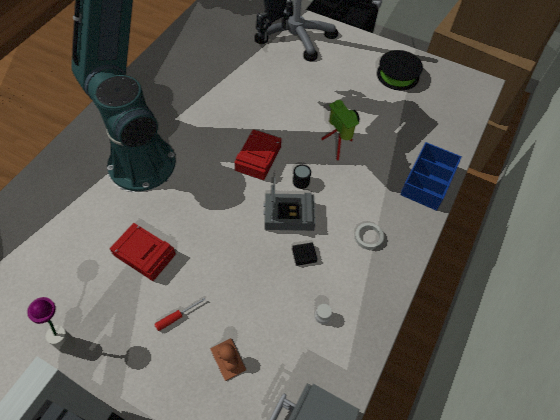

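View pics/top.png

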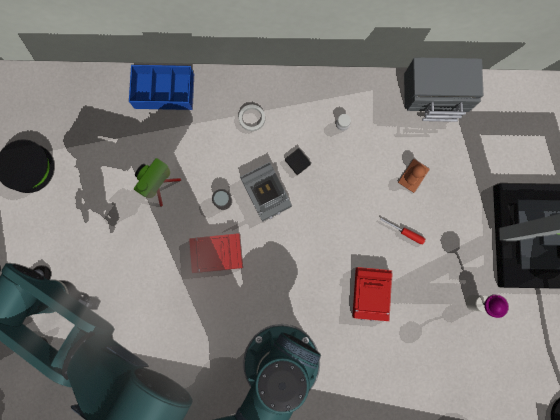

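The grey box is near (266,190) in top and (290,211) in scene, with the flap standing at its robot-side end and the lens and battery alongside. I'll take an enlarged crop of both.

Run:
```python
import cv2,numpy as np
a=cv2.imread('pics/scene.png')[160:240,245:325]; b=cv2.imread('pics/top.png')[155:225,230:300]
f=lambda i:cv2.resize(i,(400,400),interpolation=cv2.INTER_CUBIC)
cv2.imwrite('pics/z1.png',np.hstack([f(a),f(b)]))
```

```text
(no output)
```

View pics/z1.png

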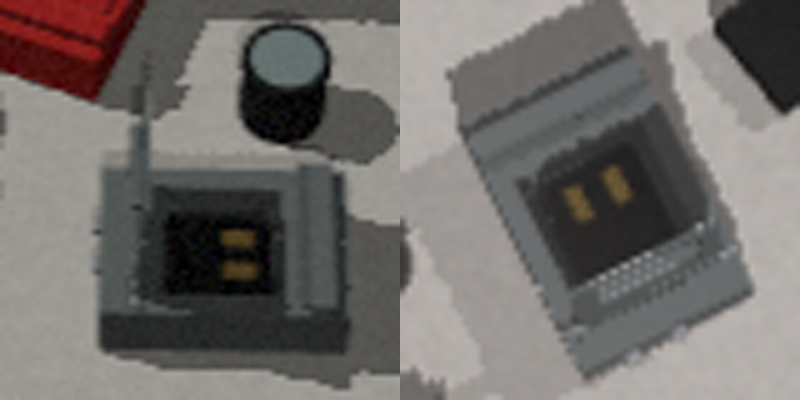

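```bash
cat > m.py <<'E'
from h import *
import pickle
D={n:pickle.load(open(n+'.pkl','rb')) for n in('scene','top')}
def P(d):
    R,_=cv2.Rodrigues(np.array(d['rvec'],float)); K=np.array([[d['fx'],0,d['cx']],[0,d['fy'],d['cy']],[0,0,1]]); return K,R,np.array(d['tvec'],float).reshape(3)
def proj(d,X): K,R,t=P(d); p=(K@(R@np.atleast_2d(X).T+t[:,None])).T; return p[:,:2]/p[:,2:]
def tri(a,b):
    M=[K@np.c_[R,t] for K,R,t in(P(D['scene']),P(D['top']))]
    X=cv2.triangulatePoints(M[0],M[1],np.array(a,float).reshape(2,1),np.array(b,float).reshape(2,1)); return (X[:3]/X[3]).ravel()
E
python3 - <<'E'
from m import *
from scipy.optimize import least_squares
s=lambda u,v:(245+u/5-.4,160+v/5-.4); t=lambda u,v:(230+(u-400)/5.714-.4,155+v/5.714-.4)
# deck corners: (x,y) box signs
c={(-1,1):(s(103,170),t(585,380)),(1,1):(s(342,170),t(460,128)),(-1,-1):(s(100,318),t(750,292)),(1,-1):(s(345,315),t(632,48))}
for k,(a,b) in c.items(): print(k,tri(a,b).round(3))
def f(p):
    r=[]
    for (i,j),(a,b) in c.items():
        co,si=np.cos(p[2]),np.sin(p[2]); x,y=.08*i,.055*j
        X=[p[0]+co*x-si*y,p[1]+si*x+co*y,p[3]]
        r+=list(proj(D['scene'],X)[0]-a)+list(proj(D['top'],X)[0]-b)
    return r
q=least_squares(f,[.55,0.,.4,.05]); print(q.x,np.degrees(q.x[2]),np.array(q.fun).round(1))
x,y,th,_=q.x
for ang in (1.0,1.2,1.4,1.57,1.7):
    for yy in(.045,-.045):
        e=[-.056+.1*np.cos(ang),yy,.0515+.1*np.sin(ang)]
        X=[x+np.cos(th)*e[0]-np.sin(th)*e[1],y+np.sin(th)*e[0]+np.cos(th)*e[1],e[2]]
        a=proj(D['scene'],X)[0];b=proj(D['top'],X)[0]
        print(ang,yy,np.round([(a[0]-244.6)*5,(a[1]-159.6)*5,(b[0]-229.6)*5.714+400,(b[1]-154.6)*5.714]))
E
```

```text
(-1, 1) [0.45  0.071 0.046]
(1, 1) [0.59  0.143 0.055]
(-1, -1) [ 0.502 -0.023  0.038]
(1, -1) [0.64  0.047 0.054]
[0.54585203 0.06001477 0.49011059 0.04764497] 28.081268530325094 [-1.3 -0.2 -0.7 -0.6  0.   0.8 -0.8  0.2 -1.4 -0.7  0.7 -0.5  0.6  0.9
 -0.9 -0.7]
1.0 0.045 [223. 105. 527. 221.]
1.0 -0.045 [224. 227. 676. 146.]
1.2 0.045 [195.  96. 541. 247.]
1.2 -0.045 [195. 219. 691. 172.]
1.4 0.045 [164.  90. 557. 277.]
1.4 -0.045 [163. 213. 707. 202.]
1.57 0.045 [136.  88. 571. 305.]
1.57 -0.045 [135. 211. 722. 229.]
1.7 0.045 [115.  89. 582. 327.]
1.7 -0.045 [113. 212. 733. 251.]
```

The box is at about (0.546, 0.060) with a yaw of 28° and its deck at 0.05. The flap stands at about 1.5 rad. I'll move to behind the flap with the fingers shut.

Emit:
play_rows:
  targets: [-1,-1,0,0,0,0,-1,-1,-1,0,0,0,0,-1,-1,-1,0,0,0,0,-1,-1,-1,0,0,0,0,-1,-1,-1,0,0,0,0,-1,-1,-1,0,0,0,0,-1,-1,-1,0,0,0,0,-1,-1,-1,0,0,0,0,-1,-1,-1,0,0,0,0,-1,-1,-1,0,0,0,0,-1]
  squeeze: 20

```text
time: 1.35
position: [0.3302, 0.3006, 0.256]
ee_rot: [[-0.934, 0.359, -0.0], [0.359, 0.934, -0.0], [0.0, -0.001, -1.0]]
ft_force: [1.0, -0.5, 0.1]
gripper_width: -0.0001
gripper_force: 0.0
```

Emit:
play_rows:
  targets: [-1,-1,0,0,0,0,-1,-1,-1,0,0,0,0,-1,-1,-1,0,0,0,0,-1,-1,-1,0,0,0,0,-1,-1,-1,0,0,0,0,-1,-1,-1,0,0,0,0,-1,-1,-1,0,0,0,0,-1,-1,-1,0,0,0,0,-1,-1,-1,0,0,0,0,-1,-1,-1,0,0,0,0,-1]

```text
time: 2.6
position: [0.4451, 0.0423, 0.2561]
ee_rot: [[-0.933, 0.359, -0.001], [0.359, 0.933, -0.0], [0.001, -0.0, -1.0]]
ft_force: [0.7, -0.0, -0.4]
gripper_width: -0.0001
gripper_force: 0.0
```

Emit:
play_rows:
  targets: [0,0,0,0,0,0.055,-1,0,0,0,0,0,0.055,-1,0,0,0,0,0,0.055,-1,0,0,0,0,0,0.055,-1,0,0,0,0,0,0.055,-1,0,0,0,0,0,0.055,-1,0,0,0,0,0,0.055,-1,0,0,0,0,0,0.055,-1,0,0,0,0,0,0.055,-1,0,0,0,0,0,0.055,-1]

```text
time: 3.85
position: [0.4447, 0.0432, 0.256]
ee_rot: [[0.505, 0.863, -0.001], [0.863, -0.505, -0.0], [-0.0, -0.001, -1.0]]
ft_force: [0.5, -0.1, -0.1]
gripper_width: 0.0002
gripper_force: 0.0
```

Run:
```python
from h import *
import pickle
s,d=snap('wrist','w1'); pickle.dump((s,d),open('w1.pkl','wb'))
print(s['position'],s['ee_rot'],s['qpos'],s['time'],d['T_tool_cam'],d['fx'])
```

```text
[0.44473068 0.04324938 0.25601655] [[ 5.05150049e-01  8.63031121e-01 -8.44509685e-04]
 [ 8.63031417e-01 -5.05150248e-01 -2.63655934e-05]
 [-4.49358604e-04 -7.15519809e-04 -9.99999643e-01]] [-3.31242317e+00  7.81428605e+00  1.04464652e+02 -4.64953897e-03
  6.77692812e+01  2.70306638e+01] 3.85 [[-2.97903633e-04 -9.47922883e-01 -3.18499794e-01  8.17995951e-02]
 [ 9.99999859e-01 -4.22081631e-04  3.20870681e-04 -9.12536380e-04]
 [-4.38593574e-04 -3.18499654e-01  9.47922876e-01 -1.17258817e-01]
 [ 0.00000000e+00  0.00000000e+00  0.00000000e+00  1.00000000e+00]] 361.8986871560045
```

View pics/w1.png

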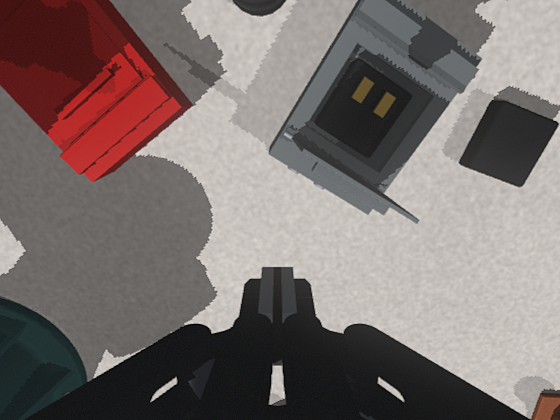

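The wrist view shows deck corners at hinge +y (270,152), hinge −y (~372,213) and lip −y (480,62). The flap is almost edge-on from (300,135) to its far corner (418,220). I'll refine the pose from these.

Run:
```python
from h import *
import pickle
from scipy.optimize import least_squares
s,d=pickle.load(open('w1.pkl','rb'))
T=np.eye(4);T[:3,:3]=s['ee_rot'];T[:3,3]=s['position'];W=np.linalg.inv(T@d['T_tool_cam'])
def pr(X):
    p=W[:3,:3]@X+W[:3,3]; return np.array([d['fx']*p[0]/p[2]+d['cx'],d['fy']*p[1]/p[2]+d['cy']])
B=lambda p,b:np.array([p[0]+np.cos(p[2])*b[0]-np.sin(p[2])*b[1],p[1]+np.sin(p[2])*b[0]+np.cos(p[2])*b[1],b[2]])
c=[((-.08,.055,.05),(270,152)),((-.08,-.055,.05),(372,213)),((.069,-.054,.060),(479,63))]
q=least_squares(lambda p:np.r_[tuple(pr(B(p,b))-m for b,m in c)],[.546,.06,.49])
p=q.x;print(p,np.degrees(p[2]),q.fun.round(1))
for a in(1.2,1.3,1.4,1.5,1.6,1.7): print(a,[pr(B(p,(-.056+.1*np.cos(a),y,.0515+.1*np.sin(a)))).round() for y in(.045,-.045)])
for x in(-.1,-.11):
    g=B(p,(x,0,0))-s['position'];print(x,s['ee_rot'].T@g, B(p,(x,0,0)))
```

```text
[0.54961336 0.06321504 0.51391955] 29.445421382047705 [-0.2  1.1 -0.9 -1.1  0.9 -0. ]
1.2 [array([331., 101.]), array([448., 175.])]
1.3 [array([323., 115.]), array([441., 188.])]
1.4 [array([315., 130.]), array([433., 202.])]
1.5 [array([306., 145.]), array([424., 215.])]
1.6 [array([298., 159.]), array([415., 227.])]
1.7 [array([289., 172.]), array([406., 239.])]
-0.1 [-0.0160883   0.03029259  0.2560022 ] [0.46253092 0.01405561 0.        ]
-0.11 [-0.02472989  0.02526039  0.25600968] [0.45382268 0.00913967 0.        ]
```

Emit:
play_rows:
  targets: [-0.62,0.63,0,0,0,0,-1,-0.62,0.63,0,0,0,0,-1,0,0,1,0,0,0.0565,-1,0,0,1,0,0,0.0565,-1,0,0,1,0,0,0.0565,-1,0,0,1,0,0,0,-1,0,0,1,0,0,0,-1,0,0,0.8,0,0,0,-1,0,0,0,0,0,0,-1,0,0,0,0,0,0,-1]

```text
time: 5.15
position: [0.4551, 0.0084, 0.1407]
ee_rot: [[0.871, 0.492, 0.001], [0.492, -0.871, -0.0], [0.0, 0.001, -1.0]]
ft_force: [0.4, -0.4, -0.2]
gripper_width: -0.0
gripper_force: 0.0
```

```bash
cat > b.py <<'E'
from h import *
s=robot.observe(); th=.5139; R=np.array([[np.cos(th),np.sin(th)],[-np.sin(th),np.cos(th)]])
b=R@(s['position'][:2]-[.5496,.0632]); print('t',s['time'],'TCP box x,y',(b*1e3).round(1),'tip z',round(1e3*(s['position'][2]-.025),1),'F',(R@s['ft_force'][:2]).round(1),round(s['ft_force'][2],1))
E
python3 b.py
```

```text
t 5.15 TCP box x,y [-109.2   -1.2] tip z 115.7 F [ 0.1 -0.5] -0.2
```

Emit:
play_rows:
  targets: [0.64,-0.01,0.035,0,0,0,-1,0.64,-0.01,0.035,0,0,0,-1,0.64,-0.01,0.035,0,0,0,-1,0.64,-0.01,0.035,0,0,0,-1,0.3,0,0.09,0,0,0,-1,0.3,0,0.09,0,0,0,-1,0.3,0,0.09,0,0,0,-1,0.25,0,0.175,0,0,0,-1,0.25,0,0.175,0,0,0,-1,0.25,0,0.175,0,0,0,-1]

```text
time: 6.4
position: [0.5276, 0.0513, 0.1213]
ee_rot: [[0.871, 0.492, -0.0], [0.492, -0.871, -0.0], [-0.0, 0.0, -1.0]]
ft_force: [-1.5, -0.3, -0.5]
gripper_width: 0.0
gripper_force: 0.5
```

```bash
python3 b.py
python3 - <<'E'
from h import *
s,d=snap('wrist','w2'); import pickle; pickle.dump((s,d),open('w2.pkl','wb')); e=robot.get_image('scene')['img'][150:250,235:335,::-1]
cv2.imwrite('pics/c2.png',np.hstack([cv2.resize(d['img'][:,:,::-1],(480,360)),cv2.resize(e,(320,360))]))
E
```

```text
t 6.4 TCP box x,y [-25.    0.5] tip z 96.3 F [-1.4  0.5] -0.5
```

View pics/c2.png

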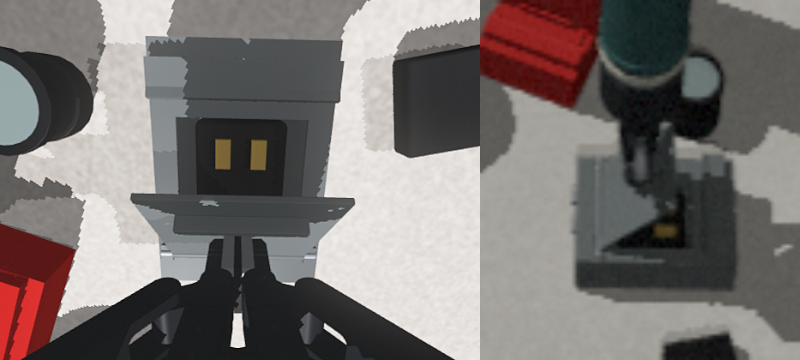

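The flap follows, squarely aligned with the fingers. I'll continue the arc down.

Emit:
play_rows:
  targets: [0.195,0,0.23,0,0,0,-1,0.195,0,0.23,0,0,0,-1,0.195,0,0.23,0,0,0,-1,0.1,0,0.237,0,0,0,-1,0.1,0,0.237,0,0,0,-1,0.1,0,0.237,0,0,0,-1,0.04,0,0.2,0,0,0,-1,0.03,0,0.2,0,0,0,-1,0.03,0,0.2,0,0,0,-1,0,0,0.07,0,0,0,-1]

```text
time: 7.75
position: [0.5447, 0.061, 0.0799]
ee_rot: [[0.871, 0.492, 0.0], [0.492, -0.871, -0.0], [0.0, 0.0, -1.0]]
ft_force: [1.1, 0.2, 1.7]
gripper_width: 0.0002
gripper_force: 0.7
```

```bash
python3 b.py
python3 - <<'E'
from h import *
s,d=snap('wrist','w3'); import pickle; pickle.dump((s,d),open('w3.pkl','wb'))
E
```

```text
t 7.75 TCP box x,y [-5.4  0.5] tip z 54.9 F [ 1.1 -0.4] 1.7
```

View pics/w3.png

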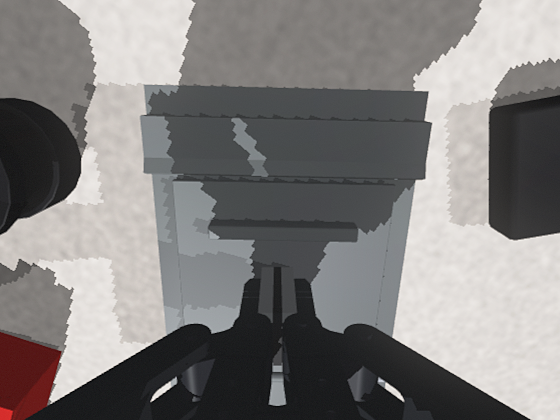

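The flap is nearly flat, with its edge at row ~180 just in front of the lip and the ridge at rows 220–240. I'll press lightly.

Emit:
play_rows:
  targets: [0,0,0.05,0,0,0,-1,0,0,0.05,0,0,0,-1,0,0,0.04,0,0,0,-1,0,0,0,0,0,0,-1,0,0,0,0,0,0,-1,0,0,0,0,0,0,-1,0,0,0,0,0,0,-1,0,0,0,0,0,0,-1,0,0,0,0,0,0,-1,0,0,0,0,0,0,-1]

```text
time: 9.05
position: [0.5447, 0.061, 0.078]
ee_rot: [[0.871, 0.492, 0.0], [0.492, -0.871, -0.0], [0.0, 0.0, -1.0]]
ft_force: [-0.8, 0.5, 7.6]
gripper_width: 0.0001
gripper_force: 3.9
```

```bash
python3 b.py
```

```text
t 9.05 TCP box x,y [-5.4  0.5] tip z 53.0 F [-0.4  0.8] 7.6
```

The flap is flat: the tip is at 53.0 mm and it is pressed with 7.6 N. Now I'll push along.

Emit:
play_rows:
  targets: [0.12,0,0,0,0,0,-1,0.12,0,0,0,0,0,-1,0.12,0,0,0,0,0,-1,0.12,0,0,0,0,0,-1,0.12,0,0,0,0,0,-1,0.12,0,0,0,0,0,-1,0.12,0,0,0,0,0,-1,0.12,0,0,0,0,0,-1,0.12,0,0,0,0,0,-1,0.12,0,0,0,0,0,-1]

```text
time: 10.3
position: [0.5611, 0.071, 0.078]
ee_rot: [[0.87, 0.493, -0.008], [0.493, -0.87, -0.003], [-0.009, -0.001, -1.0]]
ft_force: [-11.5, -8.8, 19.2]
gripper_width: -0.0002
gripper_force: 11.0
```

```bash
python3 b.py
```

```text
t 10.3 TCP box x,y [13.8  1.2] tip z 53.0 F [-14.3  -2. ] 19.2
```

```bash
python3 - <<'E'
from h import *
s,d=snap('wrist','w4')
e=robot.get_image('top')['img'][155:225,230:300,::-1]
cv2.imwrite('pics/c4.png',np.hstack([cv2.resize(d['img'][60:360,130:440,::-1],(465,450)),cv2.resize(e,(330,450))]))
E
python3 b.py
```

```text
t 10.4 TCP box x,y [14.3  1.1] tip z 53.0 F [-12.2  -0.8] 18.7
```

View pics/c4.png

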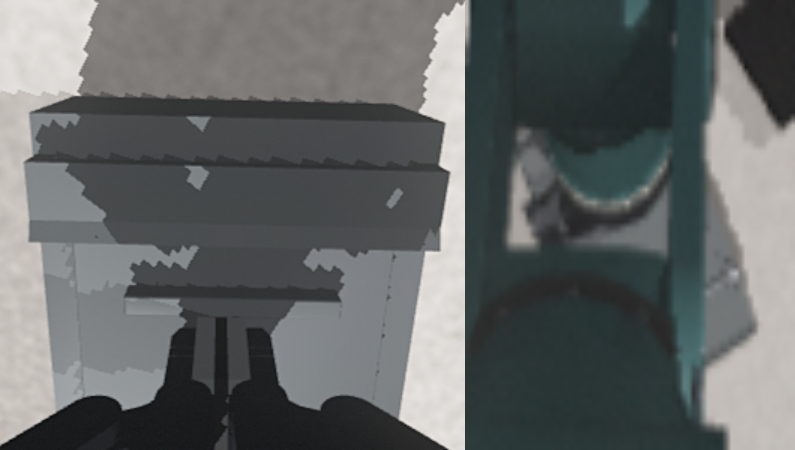

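The fingers touch the ridge and the free edge is at the lip, with nothing jammed. I'll ease the press slightly and push on.

Emit:
play_rows:
  targets: [0.05,0,-0.02,0,0,0,-1,0.05,0,-0.02,0,0,0,-1,0.07,0,0,0,0,0,-1,0.07,0,0,0,0,0,-1,0.07,0,0,0,0,0,-1,0.07,0,0,0,0,0,-1,0.07,0,0,0,0,0,-1,0.07,0,0,0,0,0,-1,0.07,0,0,0,0,0,-1,0,0,0,0,0,0,-1]

```text
time: 11.65
position: [0.5712, 0.0765, 0.078]
ee_rot: [[0.87, 0.493, -0.009], [0.493, -0.87, -0.004], [-0.009, -0.001, -1.0]]
ft_force: [-9.8, -9.2, 12.4]
gripper_width: -0.0
gripper_force: 9.4
```

```bash
python3 b.py
```

```text
t 11.65 TCP box x,y [25.4  1. ] tip z 53.0 F [-13.1  -3.2] 12.4
```

Emit:
play_rows:
  targets: [0.07,0,0,0,0,0,-1,0.07,0,0,0,0,0,-1,0.07,0,0,0,0,0,-1,0,0,0,0,0,0,-1,0,0,0,0,0,0,-1,0,0,0,0,0,0,-1,0,0,0,0,0,0,-1,0,0,0,0,0,0,-1,0,0,0,0,0,0,-1,0,0,0,0,0,0,-1]

```text
time: 12.9
position: [0.5715, 0.0768, 0.078]
ee_rot: [[0.869, 0.494, -0.015], [0.494, -0.87, -0.006], [-0.016, -0.002, -1.0]]
ft_force: [-18.3, -16.6, 22.3]
gripper_width: -0.0002
gripper_force: 15.9
```

```bash
python3 b.py;  python3 - <<'E'
from h import *
s,d=snap('wrist','w5'); import pickle; pickle.dump((s,d),open('w5.pkl','wb'))
E
```

```text
t 12.9 TCP box x,y [25.8  1.1] tip z 53.0 F [-24.1  -5.5] 22.3
```

View pics/w5.png

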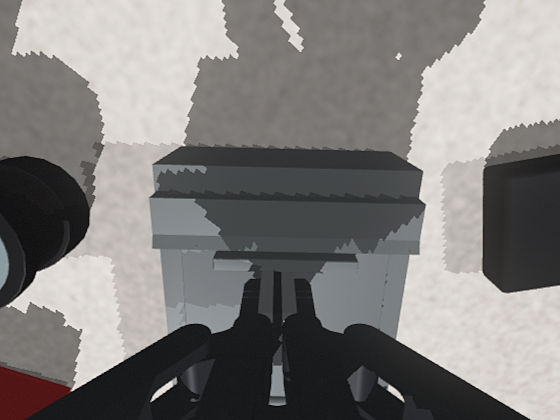

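The ridge (row ~255) is now right at the lip front (row ~250). The push force rose to 24 N with no movement, so the flap is at its stop. I'll relax backwards, then lift clear.

Emit:
play_rows:
  targets: [-0.2,0,-0.02,0,0,0,-1,-0.2,0,-0.03,0,0,0,-1,-0.1,0,-0.2,0,0,0,-1,0,0,-0.5,0,0,0,-1,0,0,-1,0,0,0,-1,0,0,-1,0,0,0,-1,0,0,-1,0,0,0,-1,0,0,-1,0,0,0,-1,0,0,-1,0,0,0,-1,0,0,0,0,0,0,-1]

```text
time: 14.2
position: [0.5724, 0.076, 0.1954]
ee_rot: [[0.87, 0.492, 0.005], [0.492, -0.87, 0.0], [0.004, 0.002, -1.0]]
ft_force: [0.5, 0.1, -0.4]
gripper_width: -0.0002
gripper_force: 0.0
```

```bash
python3 b.py;  python3 - <<'E'
from h import *
s,d=snap('wrist','w6')
E
```

```text
t 14.2 TCP box x,y [26.2 -0. ] tip z 170.4 F [ 0.5 -0.2] -0.4
```

View pics/w6.png

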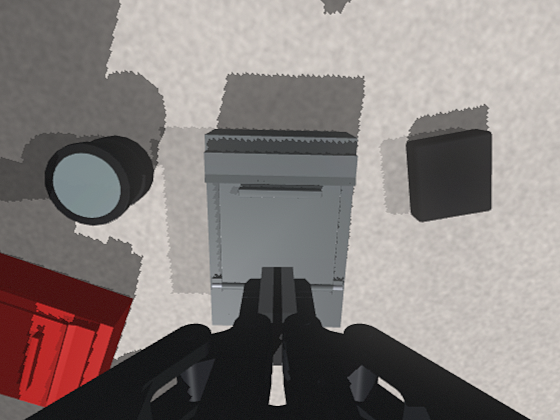

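The flap lies flat with its ridge (row ~188) up against the lip front (row ~184), and the lens and battery are undisturbed. The gripper is clear, so I'll hand in.

```bash
python3 -c "
from cell import robot
print(robot.sign_off())"
```

```text
the job is handed in; nothing more can be done
None
```

The flap was folded flat, pushed to its stop beneath the lip and released with the gripper clear, and the job was handed in at about 14 s; no verdict came back.

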